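# Line up the macaron sizes on the display board

### The arm

A 7-joint arm with a two-finger parallel gripper is mounted at the origin on the work surface. World frame = base frame: x ahead of the robot, y to its left, z up, the work surface at z = 0. Lengths are in m, angles in rad, forces in N, time in s.
With the tool pointing down it reaches from about 0.4 to 0.85 m from the base axis. Payload 4.5 kg.
Tool frame: the origin (TCP) lies midway between the tips of the shut fingers; the grasp point (between the pads) lies 19 mm behind it; y points along the fingers, z is the direction in which the jaws open and shut, and the axes are right-handed (so a half turn about y gives the same grasp; the last joint's range is limited). The gripper opens to 88 mm and grips with 3 to 60 N. Pads are 18 mm wide; open, the fingers measure 123 mm over their backs; the gripper's body (75 mm by 187 mm) begins 45 mm behind the grasp point.
Start: joints at [-1.238, 0.689, -0.195, 1.565, 0.157, 0.902, -0.215], TCP at [0.184, 0.597, 0.239] pointing down, gripper open.
Joint ranges: [-3.01, 3.01], [-0.46, 2.08], [-1.47, 1.51], [0.13, 2.56], [-1, 4.14], [0.04, 2.09], [-2.66, 2.66]. Speed limits (rad/s): [2.57, 2.57, 3.14, 3.14, 3.14, 3.14, 3.14].

### API

Orientations are given as a unit quaternion [x, y, z, w].
In Python, from plant import r, snapshot, get_calibration, job, boxes_of gives the robot as it stands. The module is installed in compiled form; this text tells all that it offers.
- The arm moves only by the shell command python3 -m handwheel 'ROWS' [OPENING] [FORCE]. ROWS is JSON, a list that holds one entry, the list of rows, each a list of 6 numbers: the shift along the tool's x, y, z as a fraction of full scale, then the turn, a rotation vector about the tool's x, y, z as a fraction of full scale. In form: [[[x, y, z, wx, wy, wz], ...]]. A call has 1 to 12 rows; each row is the pose to reach, as a shift and turn from the pose commanded when the call began, along the tool's axes at that moment, turning the shorter way round; what a row does not reach only later rows make up. Full scale, the value 1, is 100 cm for a shift and 180 degrees for a turn. A row lasts 1/12 s, in which the tool goes at most 41.7 mm and 7.16 degrees, less where a joint would pass 70% of its speed; a pose out of reach is approached as far as the arm can. A call with a number of a shift or a turn outside -1 to 1 is refused whole. A call with a gripper value outside its range is refused whole. OPENING is the opening, from -1 (shut) to 1 (fully open), set as the call begins (- or left out, the last holds). The fingers move at their own pace and stop on an object; FORCE is the grip in N (left out, the last holds). Time passes only in rows, so rows that repeat a pose let the fingers close. It gives the time, the measured TCP pose, the force and the opening at its end, in the units of the state.
- r.get_state(): the state, without advancing time (a new reading comes with each control period).
- snapshot(name): name is "side" or "top"; returns the picture (384x512x3 uint8, red, green, blue); there is no depth.
- get_calibration(name): a dict with "fx", "fy", "cx", "cy" (pixels), "k1" (the pictures are not rectified: a ray, as slopes to the right and down, at radius r is drawn at 1 + k1 r^2 times it, then the intrinsics apply), "T" (4x4, takes a point from camera to world coordinates). Camera axes: x right, y down, z forward; pixel columns grow to the right and rows downward; lengths in m; the calibration is good to about 2 mm. A picture is of the moment at which its call begins. get_calibration takes no time and is no camera call.
- job.finish_job(): hands the job in, once; it reports no verdict.
Trained networks look in the newest picture that a camera, given by its name, has taken for a name from the list of things; names that differ only in an ending like _2 or _b are one class to them, and where a whole thing is asked for, a point or a joint stands for the part that bears it (a point fixed in the world has none). Each returns a list of dicts, best first, with "confidence" (0 to 1); they miss things now and then, are a little off and sometimes report something else, mostly with a low value. They report only what shows in the picture. A call takes as long as a camera call.
- boxes_of(thing, camera): "bbox" ([left, top, right, bottom] in pixels, round what is visible of it).
The state is a dict: "clock": time; "q": joint angles; "qd": joint speeds; "joint_torque": joint torques, N m; "tool_pos": TCP position; "eef_rot": TCP orientation; "contact_force": force on the tool from outside, world axes, zero at the start; "moment": the same for the moment, N m; "opening": opening from 0.0 (shut) to 1.0 (fully open).
Only numpy, scipy, OpenCV 4.12 (cv2) and the standard library are available. Lean on these libraries where they do the work, as an engineer would, in place of code of your own. Each camera call takes 0.05 s, during which the arm holds its last target. There are 200 camera calls.

### The job

Lay out the macaron size display with the four loose macarons that lie on the steel table (leave those on the baking tray): put one in the middle of each gold cake card on the slate board, in order of size, with the smallest on the card next to the price card holder and the largest at the far end. Set each one down flat and right way up without dropping it, and leave the white ramekin where it stands.

Things in the scene. Friction and masses are not known exactly. Their poses are not given: they have to be found in the camera images.
- macaron_mini: the smallest of four round beige macarons (two shells with cream between), loose: diameter 30 mm, height 19 mm, near-vertical sides between one seventh and three quarters of its height; origin at the centre of its underside, z up
- macaron_small: the second smallest of four round beige macarons (two shells with cream between), loose: diameter 40 mm, height 23 mm, near-vertical sides between one seventh and three quarters of its height; origin at the centre of its underside, z up
- macaron_medium: the second largest of four round beige macarons (two shells with cream between), loose: diameter 50 mm, height 27 mm, near-vertical sides between one seventh and three quarters of its height; origin at the centre of its underside, z up
- macaron_large: the largest of four round beige macarons (two shells with cream between), loose: diameter 60 mm, height 31 mm, near-vertical sides between one seventh and three quarters of its height; origin at the centre of its underside, z up
- pad1: flat gold-coloured round cake card, diameter 70 mm, 3 mm thick, number 1 of four identical ones in a row, 75 to 95 mm apart, counted from the +y end; the one at the board's +y (left) end. Fixed on a dark slate board (470 mm long, 90 mm wide, 12 mm thick, lying on the table). Origin at the centre of the card's underside, which is 12 mm above the table; a macaron set on it stands 15 mm above the table. Its y axis runs along the row, its x axis across it
- pad2: flat gold-coloured round cake card, diameter 70 mm, 3 mm thick, number 2 of four identical ones in a row, 75 to 95 mm apart, counted from the +y end. Fixed on a dark slate board (470 mm long, 90 mm wide, 12 mm thick, lying on the table). Origin at the centre of the card's underside, which is 12 mm above the table; a macaron set on it stands 15 mm above the table. Its y axis runs along the row, its x axis across it
- pad3: flat gold-coloured round cake card, diameter 70 mm, 3 mm thick, number 3 of four identical ones in a row, 75 to 95 mm apart, counted from the +y end. Fixed on a dark slate board (470 mm long, 90 mm wide, 12 mm thick, lying on the table). Origin at the centre of the card's underside, which is 12 mm above the table; a macaron set on it stands 15 mm above the table. Its y axis runs along the row, its x axis across it
- pad4: flat gold-coloured round cake card, diameter 70 mm, 3 mm thick, number 4 of four identical ones in a row, 75 to 95 mm apart, counted from the +y end; the one at the board's -y (right) end. Fixed on a dark slate board (470 mm long, 90 mm wide, 12 mm thick, lying on the table). Origin at the centre of the card's underside, which is 12 mm above the table; a macaron set on it stands 15 mm above the table. Its y axis runs along the row, its x axis across it
- ticket: price card holder: small steel foot 50 x 26 mm with a leaning blank white card 64 mm wide, 50 mm high over all, fixed on the slate board beyond the outermost cake card at one end of the row (about 80 mm from it), at either end; at the other end is only a small dark steel dome 18 mm high. Origin at the centre of its underside
- ramekin: small white ceramic bowl, loose, rim diameter 52 mm, height 34 mm, standing among the macarons; origin at the centre of its underside

How it is judged:
By the outcome, as a careful person would: the job done as asked, in the order asked, and still so for the second after the job is handed in, with the robot touching nothing.
It also fails if it takes over 99 s, if anything falls off the work surface, if the arm or the gripper's body presses on something with over 40 N, if the wrist force passes 120 N, or if a joint passes its speed limit or range.

## Working session

There is one attempt and no reset: what is moved stays moved. The work goes in short steps, Python scripts to look and compute and a shell command to move; the robot and the scene stay as the last step left them, time stands still between calls to the robot, and variables do not carry over. Pictures are saved under pics/ and viewed, about 12 in all and at most 16, crops included, and the job is handed in when it is done.

```bash
mkdir -p pics; ls
python3 - <<'E'
from plant import r,snapshot,get_calibration,boxes_of
import cv2,numpy as np
np.set_printoptions(precision=4,suppress=True)
s=r.get_state();print(s)
for n in("top","side"):
    im=snapshot(n);cv2.imwrite(f"pics/{n}0.png",cv2.resize(im[:,:,::-1],(800,600)))
    print(n,get_calibration(n))
    for t in("macaron_mini","macaron_small","macaron_medium","macaron_large","pad1","ticket","ramekin"):
        print(t,[(np.round(b["bbox"],1).tolist(),round(b["confidence"],2)) for b in boxes_of(t,n)][:6])
E
```

```text
pics
{'clock': 0.0, 'q': array([-1.2382,  0.69  , -0.1945,  1.5664,  0.1573,  0.9025, -0.2151]), 'qd': array([-0.0023, -0.0008,  0.0002, -0.0032, -0.0002,  0.0005,  0.0006]), 'joint_torque': array([ -0.    , -52.7551,  -1.2671, -15.3429,  -0.0528,   0.0066,
         0.0002]), 'tool_pos': array([0.1838, 0.5967, 0.2379]), 'eef_rot': array([ 0.6999, -0.1053,  0.1052, -0.6986]), 'contact_force': array([-0.1657,  0.1003, -0.3531]), 'moment': array([-0.0498,  0.026 , -0.0109]), 'opening': 0.9976694006152168}
top {'fx': 473.53743320423115, 'fy': 473.53743320423115, 'cx': 249.48416308624448, 'cy': 194.48734621684102, 'k1': -0.15307015336816848, 'T': array([[ 0.0067, -0.9986,  0.0532,  0.4986],
       [-0.9999, -0.0063,  0.0083, -0.0027],
       [-0.008 , -0.0532, -0.9985,  1.0344],
       [ 0.    ,  0.    ,  0.    ,  1.    ]])}
macaron_mini [([281.2, 245.7, 296.0, 260.3], 0.57)]
macaron_small [([108.9, 242.7, 126.7, 257.8], 0.78), ([279.0, 245.8, 294.2, 259.1], 0.35)]
macaron_medium [([380.0, 253.6, 403.6, 275.9], 0.57)]
macaron_large [([192.1, 223.0, 219.0, 252.1], 0.74), ([265.3, 162.3, 30
[... 357 characters left out ...]
82229357, 'cx': 258.87617443514864, 'cy': 195.36446415645477, 'k1': -0.0435397246174761, 'T': array([[ 0.9167, -0.2708,  0.2937,  0.3086],
       [-0.3995, -0.6241,  0.6715, -0.5168],
       [ 0.0015, -0.733 , -0.6803,  0.6   ],
       [ 0.    ,  0.    ,  0.    ,  1.    ]])}
macaron_mini [([219.9, 250.1, 232.3, 266.9], 0.79)]
macaron_small [([171.9, 148.9, 185.2, 164.3], 0.7)]
macaron_medium []
macaron_large [([201.7, 182.5, 227.0, 212.2], 0.64)]
pad1 [([268.6, 192.3, 298.9, 217.1], 0.79), ([243.4, 151.2, 266.2, 170.1], 0.77), ([279.7, 214.7, 311.2, 241.5], 0.76)]
ticket [([300.3, 244.5, 333.9, 270.5], 0.62)]
ramekin [([205.8, 215.9, 229.4, 240.4], 0.6), ([170.9, 150.9, 185.1, 162.2], 0.57)]
```

View pics/top0.png

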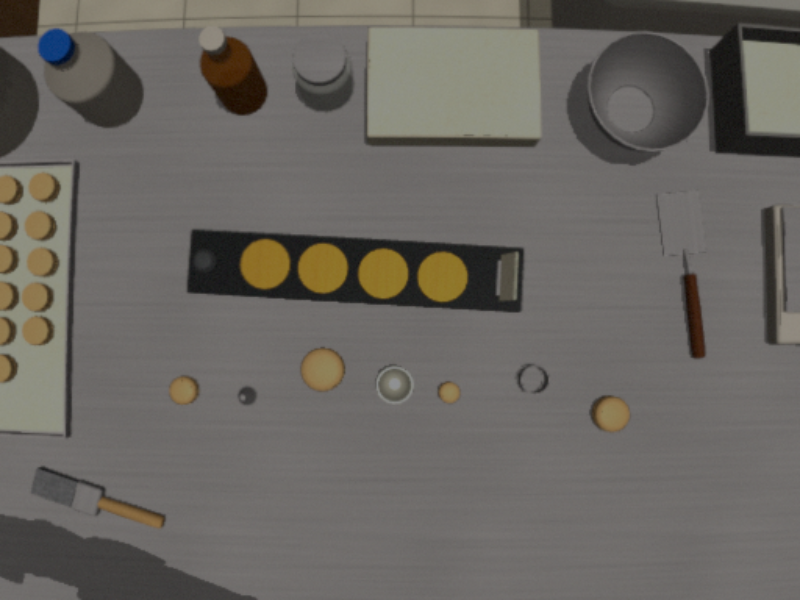

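View pics/side0.png

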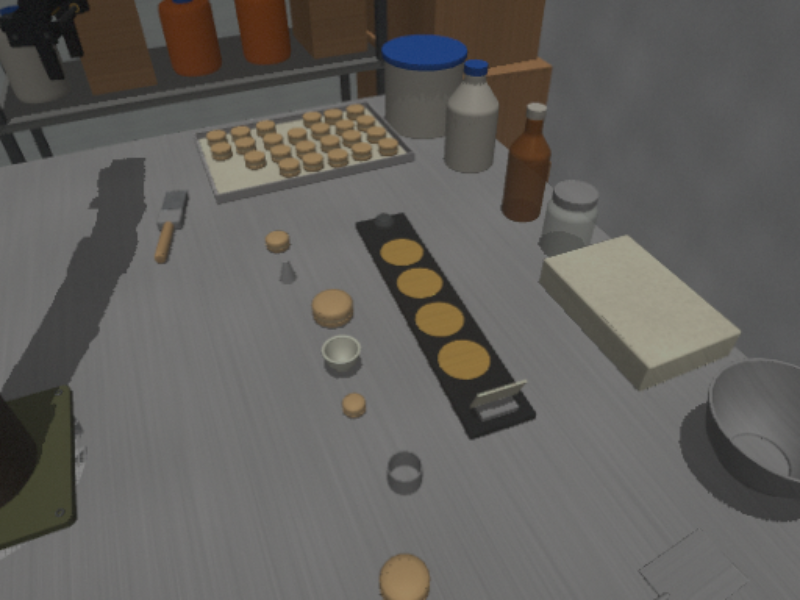

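Ticket is at the right (-y) end (top view around 508,277), so mini→pad4, small→pad3, medium→pad2 and large→pad1. The four loose macarons are at (183,390), (322,369), (450,392) and (611,413). The ramekin at (395,384) is beside the mini.

```bash
cat > h.py <<'E'
from plant import r,snapshot,get_calibration,boxes_of
import cv2,numpy as np
from scipy.spatial.transform import Rotation as R
np.set_printoptions(precision=4,suppress=True)
def proj(n,P):
    c=get_calibration(n);p=np.linalg.inv(c["T"])@np.append(P,1);u=p[:2]/p[2]
    u=u*(1+c["k1"]*(u@u));return u*[c["fx"],c["fy"]]+[c["cx"],c["cy"]]
def ray(n,px,z):
    c=get_calibration(n);K=np.array([[c["fx"],0,c["cx"]],[0,c["fy"],c["cy"]],[0,0,1]])
    u=cv2.undistortPoints(np.array([[px]],float),K,np.array([c["k1"],0,0,0]))[0,0]
    o=c["T"][:3,3];d=c["T"][:3,:3]@[u[0],u[1],1];return (o+d*(z-o[2])/d[2])
def blobs(im,amin=60,thr=(5,60,60),hi=(32,255,255)):
    hsv=cv2.cvtColor(im,cv2.COLOR_RGB2HSV);m=cv2.inRange(hsv,np.array(thr),np.array(hi))
    k,l,s,ce=cv2.connectedComponentsWithStats(m)
    return [(ce[i],s[i]) for i in range(1,k) if amin<s[i][4]<3000]
def togo(P,yaw=None):
    "tool shift (fraction of 1 m) to world TCP point P from measured pose"
    s=r.get_state();Q=R.from_quat(s["eef_rot"]);return Q.inv().apply(np.array(P)-s["tool_pos"])
E
python3 - <<'E'
from h import *
for n in("top","side"):
    im=snapshot(n)
    for c,s in blobs(im): print(n,c,s[:5],ray(n,c,.015),ray(n,c,.012))
print(R.from_quat(r.get_state()["eef_rot"]).as_matrix())
im=snapshot("top")
hsv=cv2.cvtColor(im,cv2.COLOR_RGB2HSV);print(hsv[170,170],hsv[236,206],hsv[250,117])
E
```

```text
top [145.4541  41.159 ] [128  23  33  32 610] [0.8976 0.2426 0.015 ] [0.8988 0.2433 0.012 ]
top [ 27.7157 119.5318] [ 18 110  21  20 299] [0.7206 0.5117 0.015 ] [0.7213 0.5132 0.012 ]
top [  5.9336 121.2965] [  0 112  15  19 226] [0.7177 0.5661 0.015 ] [0.7184 0.5678 0.012 ]
top [  4.2485 144.4242] [  0 135  11  19 165] [0.664  0.5671 0.015 ] [0.6645 0.5688 0.012 ]
top [ 25.2943 144.087 ] [ 16 135  20  19 299] [0.6641 0.5145 0.015 ] [0.6646 0.516  0.012 ]
top [169.2069 168.5256] [153 153  33  32 841] [0.6084 0.1808 0.015 ] [0.6087 0.1813 0.012 ]
top [206.2031 171.1913] [190 155  33  33 847] [0.6029 0.0999 0.015 ] [0.6032 0.1002 0.012 ]
top [  4.4706 165.6235] [  0 157  12  18 170] [0.6152 0.564  0.015 ] [0.6156 0.5656 0.012 ]
top [ 26.6492 167.3902] [ 17 158  21  19 305] [0.611  0.5086 0.015 ] [0.6113 0.5101 0.012 ]
top [244.8976 174.6482] [229 159  33  33 850] [0.5958 0.016  0.015 ] [0.5961 0.016  0.012 ]
top [282.8331 176.7521] [267 161  33  33 851] [ 0.5918 -0.0661  0.015 ] [ 0.592  -0.0662  0.012 ]
top [446.2523 202.2569] [442 175   9  54 218] [ 0.5385 -0.4289  0.015 ] [ 0.5386 -
[... 2376 characters left out ...]
4    196.8396] [199 185  27  25 530] [0.4623 0.0982 0.015 ] [0.4631 0.1014 0.012 ]
side [280.9262 203.8542] [265 193  33  23 583] [0.5952 0.0156 0.015 ] [0.5967 0.0183 0.012 ]
side [296.5149 229.5644] [280 217  34  26 707] [ 0.5913 -0.0665  0.015 ] [ 0.5928 -0.0642  0.012 ]
side [ 28.411  307.9461] [   0  247   46  101 1652] [ 0.0746 -0.0445  0.015 ] [ 0.0734 -0.0421  0.012 ]
side [226.1684 258.9895] [219 252  15  15 190] [ 0.4309 -0.08    0.015 ] [ 0.4316 -0.0778  0.012 ]
side [258.5924 370.0357] [243 355  32  29 812] [ 0.4036 -0.2999  0.015 ] [ 0.4041 -0.2988  0.012 ]
[[ 0.9557  0.      0.2944]
 [-0.2944  0.0001  0.9557]
 [ 0.     -1.      0.0001]]
[ 21 187 142] [ 22  99 142] [ 21 110 144]
```

```bash
python3 -m handwheel '[[[0.325,0.118,-0.217,0,0.405,0],[0.325,0.118,-0.217,0,0.405,0],[0.325,0.118,-0.217,0,0.405,0],[0.325,0.118,-0.217,0,0.405,0],[0.325,0.118,-0.217,0,0.405,0],[0.325,0.118,-0.217,0,0.405,0],[0.325,0.118,-0.217,0,0.405,0],[0.325,0.118,-0.217,0,0.405,0],[0.325,0.118,-0.217,0,0.405,0],[0.325,0.118,-0.217,0,0.405,0],[0.325,0.118,-0.217,0,0.405,0],[0.325,0.118,-0.217,0,0.405,0]]]' 1 20
python3 - <<'E'
from h import *
s=r.get_state();print(s["q"],R.from_quat(s["eef_rot"]).as_matrix(),togo([.4305,.294,.004]))
for n in("top","side"): cv2.imwrite(f"pics/{n}1.png",snapshot(n)[:,:,::-1])
a=cv2.imread("pics/top1.png")[130:322,40:296];b=cv2.imread("pics/side1.png")[80:272,90:346]
cv2.imwrite("pics/v1.png",cv2.resize(np.vstack([a,b]),None,fx=1.5,fy=1.5))
E
```

```text
clock: 1.95
tool_pos: [0.432, 0.2922, 0.1203]
eef_rot: [0.499, -0.501, 0.502, -0.498]
contact_force: [-1.1, 0.8, -0.2]
opening: 0.999
[-0.729   0.7456  0.0747  1.9871 -0.1231  0.4137 -0.5664] [[-0.0052  0.0002  1.    ]
 [-1.     -0.0014 -0.0052]
 [ 0.0014 -1.      0.0002]] [-0.002   0.1163 -0.0016]
```

View pics/v1.png

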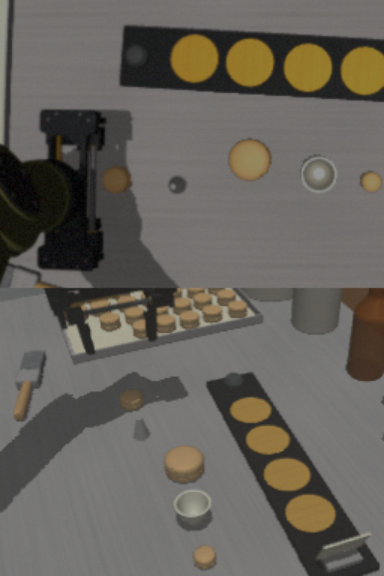

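Gripper is oriented with the jaws along x, above the small macaron (115,178 in the crop). Descending.

```bash
python3 -m handwheel '[[[0,0.03,0,0,0,0],[0,0.06,0,0,0,0],[0,0.09,0,0,0,0],[0,0.108,0,0,0,0],[0,0.116,0,0,0,0],[0,0.116,0,0,0,0],[0,0.116,0,0,0,0]]]'
python3 - <<'E'
from h import *
s=r.get_state();print(s["tool_pos"],togo([.4305,.294,.004]))
E
```

```text
clock: 2.63
tool_pos: [0.4304, 0.2956, 0.0053]
eef_rot: [-0.5, 0.5, -0.499, 0.501]
contact_force: [-0.4, 0.2, 0.0]
opening: 1.001
[0.4304 0.2956 0.0053] [0.0016 0.0013 0.0001]
```

```bash
python3 -m handwheel '[[[0.001,0.001,0,0,0,0],[0.001,0.001,0,0,0,0],[0.001,0.001,0,0,0,0],[0.001,0.001,0,0,0,0],[0.001,0.001,0,0,0,0],[0.001,0.001,0,0,0,0],[0.001,0.001,0,0,0,0],[0.001,0.001,0,0,0,0]]]' -1 20
python3 -c "
from h import *
for i in range(3): print(r.get_state()['tool_pos'],r.get_state()['opening']);snapshot('top')"
```

```text
clock: 3.3
tool_pos: [0.4307, 0.2933, 0.0038]
eef_rot: [0.5, -0.5, 0.5, -0.5]
contact_force: [0.6, -0.8, 1.9]
opening: 0.445
[0.4307 0.2933 0.0038] 0.44539673764694987
[0.4307 0.2933 0.0038] 0.44462737016326687
[0.4308 0.2933 0.0038] 0.44535629648840835
```

```bash
python3 -m handwheel '[[[0,-0.01,0,0,0,0],[0,-0.03,0,0,0,0],[0,-0.06,0,0,0,0],[0.015,-0.08,0.01,0,0,0],[0.045,-0.08,0.027,0,0,0],[0.073,-0.08,0.043,0,0,0],[0.1,-0.08,0.06,0,0,0],[0.13,-0.08,0.077,0,0,0],[0.16,-0.08,0.095,0,0,0],[0.19,-0.08,0.113,0,0,0],[0.22,-0.08,0.131,0,0,0],[0.25,-0.08,0.148,0,0,0]]]'
python3 -m handwheel '[[[0.015,0,0.01,0,0,0],[0.025,0.01,0.015,0,0,0],[0.028,0.02,0.0165,0,0,0],[0.028,0.03,0.0165,0,0,0],[0.028,0.035,0.0165,0,0,0],[0.028,0.035,0.0165,0,0,0]]]'
python3 - <<'E'
from h import *
s=r.get_state();print(s["tool_pos"],s["opening"],R.from_quat(s["eef_rot"]).as_rotvec(),togo([.5955,.0158,.019]))
E
```

```text
clock: 4.45
tool_pos: [0.5793, 0.0414, 0.0844]
eef_rot: [0.5, -0.5, 0.5, -0.5]
contact_force: [0.4, -0.1, 0.9]
opening: 0.446
clock: 4.95
tool_pos: [0.5928, 0.0177, 0.0467]
eef_rot: [0.502, -0.501, 0.498, -0.5]
contact_force: [-1.0, 0.8, 0.0]
opening: 0.445
[0.5928 0.0177 0.0467] 0.44497177439231084 [-1.213   1.2111 -1.204 ] [0.0019 0.0277 0.0028]
```

```bash
python3 -m handwheel '[[[0,0.012,0,0,0,0],[0,0.012,0,0,0,0],[0,0.012,0,0,0,0],[0,0.012,0,0,0,0]]]'
python3 - <<'E'
from h import *
ims={n:snapshot(n) for n in("top","side")}
for i in range(3): snapshot("top");s=r.get_state();print(s["tool_pos"],togo([.5955,.0158,.019]))
a=ims["top"][120:260,180:340];b=ims["side"][140:280,210:370]
cv2.imwrite("pics/v2.png",cv2.resize(np.hstack([a,b])[:,:,::-1],None,fx=2.5,fy=2.5))
print(proj("side",[.5955,.0158,.015+.0075]))
E
```

```text
clock: 5.28
tool_pos: [0.595, 0.0157, 0.0367]
eef_rot: [-0.5, 0.5, -0.5, 0.5]
contact_force: [1.0, -0.5, 0.1]
opening: 0.449
[0.5954 0.0153 0.0371] [-0.0005  0.0181  0.0001]
[0.5954 0.0153 0.0371] [-0.0005  0.0181  0.0001]
[0.5954 0.0152 0.037 ] [-0.0006  0.018   0.0001]
[281.1314 201.3233]
```

View pics/v2.png

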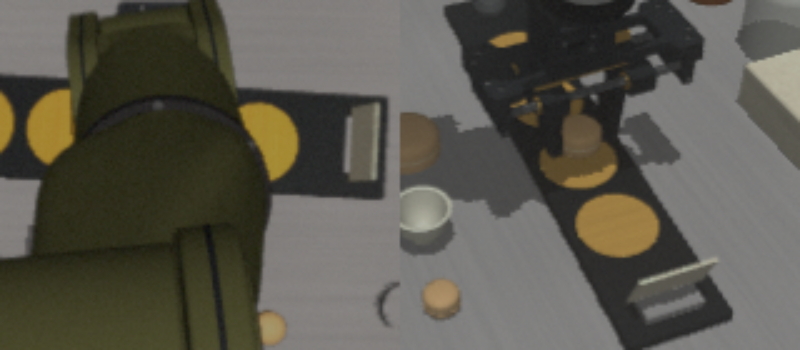

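The macaron is held over pad3 in the side view (575,135) and level. Lowering it now.

```bash
python3 -m handwheel '[[[-0.0005,0.006,0,0,0,0],[-0.0005,0.012,0,0,0,0],[-0.0005,0.016,0,0,0,0],[-0.0005,0.018,0,0,0,0],[-0.0005,0.018,0,0,0,0],[-0.0005,0.018,0,0,0,0],[-0.0005,0.018,0,0,0,0]]]'
python3 -c "
from h import *
for i in range(3): s=r.get_state();print(s['tool_pos'],s['contact_force']);snapshot('top')"
```

```text
clock: 6.12
tool_pos: [0.5946, 0.0158, 0.0188]
eef_rot: [-0.5, 0.5, -0.5, 0.5]
contact_force: [-1.5, -0.2, 4.5]
opening: 0.448
[0.5946 0.0158 0.0188] [-1.4588 -0.1742  4.4987]
[0.5946 0.0158 0.0188] [-2.2322  0.4658  5.1532]
[0.5946 0.0158 0.0188] [-2.2291 -0.3818  4.0788]
```

```bash
python3 -m handwheel '[[[0,0,0,0,0,0],[0,0,0,0,0,0],[0,0,0,0,0,0],[0,0,0,0,0,0],[0,0,0,0,0,0],[0,-0.01,0,0,0,0],[0,-0.03,0,0,0,0],[0,-0.06,0,0,0,0]]]' 1 20
python3 -m handwheel '[[[0,-0.01,0,0,0,0],[-0.02,-0.01,-0.03,0,0,0],[-0.04,-0.01,-0.065,0,0,0],[-0.06,-0.01,-0.1,0,0,0],[-0.075,-0.01,-0.125,0,0,0],[-0.083,-0.01,-0.133,0,0,0],[-0.083,0.01,-0.133,0,0,0],[-0.083,0.02,-0.133,0,0,0],[-0.083,0.02,-0.133,0,0,0],[-0.083,0.02,-0.133,0,0,0]]]'
python3 - <<'E'
from h import *
ims={n:snapshot(n) for n in("top","side")}
snapshot("top");s=r.get_state();print(s["tool_pos"],togo([.4625,.0983,.006]))
a=ims["top"][120:260,160:320];b=ims["side"][140:280,190:350]
cv2.imwrite("pics/v3.png",cv2.resize(np.hstack([a,b])[:,:,::-1],None,fx=2.5,fy=2.5))
E
```

```text
clock: 6.93
tool_pos: [0.5933, 0.0157, 0.0779]
eef_rot: [0.501, -0.501, 0.499, -0.499]
contact_force: [0.7, 0.6, -0.2]
opening: 0.996
clock: 7.77
tool_pos: [0.4629, 0.098, 0.0583]
eef_rot: [0.5, -0.5, 0.501, -0.499]
contact_force: [0.3, 0.8, 0.0]
opening: 0.997
[0.463  0.0983 0.0591] [-0.      0.0531 -0.0006]
```

View pics/v3.png

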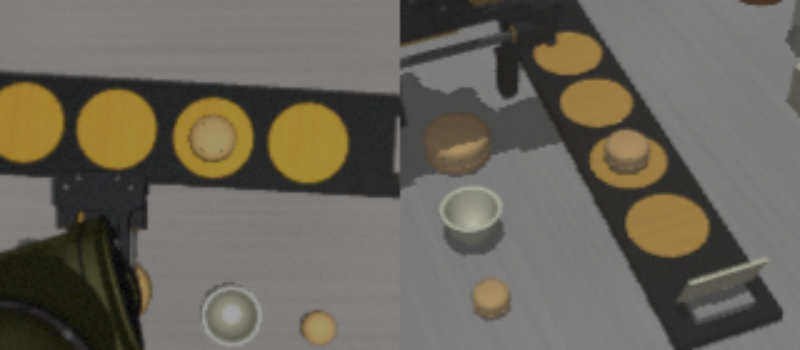

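The small macaron sits centred on pad3, at (212,138) in the top crop. Next is the large one.

```bash
python3 -m handwheel '[[[0,0.02,0,0,0,0],[0,0.04,0,0,0,0],[0,0.05,0,0,0,0],[0,0.053,0,0,0,0],[0,0.053,0,0,0,0],[0,0.053,0,0,0,0]]]'
python3 -m handwheel '[[[0,0,0,0,0,0],[0,0,0,0,0,0],[0,0,0,0,0,0],[0,0,0,0,0,0],[0,0,0,0,0,0],[0,0,0,0,0,0]]]' -1 20
python3 -c "
from h import *
for i in range(2): s=r.get_state();print(s['tool_pos'],s['opening'],togo([.608,.1808,.045]));snapshot('top')"
```

```text
clock: 8.42
tool_pos: [0.4632, 0.0989, 0.0067]
eef_rot: [-0.5, 0.5, -0.5, 0.5]
contact_force: [-1.1, -1.3, 0.0]
opening: 1.0
clock: 8.92
tool_pos: [0.4629, 0.099, 0.0065]
eef_rot: [-0.5, 0.5, -0.5, 0.5]
contact_force: [-0.5, 1.0, 3.9]
opening: 0.67
[0.4629 0.099  0.0065] 0.670150403936785 [-0.0819 -0.0386  0.145 ]
[0.4629 0.099  0.0065] 0.6712075491680399 [-0.0818 -0.0386  0.1451]
```

```bash
python3 -m handwheel '[[[0,-0.01,0,0,0,0],[0,-0.03,0,0,0,0],[0,-0.055,0,0,0,0],[-0.008,-0.07,0.015,0,0,0],[-0.023,-0.07,0.04,0,0,0],[-0.038,-0.07,0.068,0,0,0],[-0.053,-0.07,0.095,0,0,0],[-0.068,-0.07,0.12,0,0,0],[-0.078,-0.065,0.138,0,0,0],[-0.0822,-0.055,0.145,0,0,0],[-0.0822,-0.045,0.145,0,0,0],[-0.0822,-0.04,0.145,0,0,0]]]'
python3 -m handwheel '[[[0,0,0,0,0,0],[0,0.004,0,0,0,0],[0,0.01,0,0,0,0],[0,0.014,0,0,0,0],[0,0.014,0,0,0,0],[0,0.014,0,0,0,0]]]'
python3 -c "
from h import *
for i in range(2): s=r.get_state();print(s['tool_pos'],s['opening'],s['contact_force'],togo([.608,.1813,.0215]));snapshot('side')"
```

```text
clock: 10.02
tool_pos: [0.6052, 0.1799, 0.0439]
eef_rot: [0.502, -0.501, 0.499, -0.498]
contact_force: [-0.7, -0.7, -1.6]
opening: 0.67
clock: 10.52
tool_pos: [0.6075, 0.1809, 0.0318]
eef_rot: [-0.5, 0.5, -0.5, 0.499]
contact_force: [-0.1, -0.2, -0.2]
opening: 0.669
[0.6075 0.1809 0.0318] 0.6691107029247317 [-0.1414 -0.2489 -0.1798] [-0.0004  0.0103  0.0005]
[0.6077 0.181  0.032 ] 0.6718845570826423 [-0.8798  0.0295 -0.927 ] [-0.0003  0.0105  0.0003]
```

```bash
python3 -m handwheel '[[[0,0.004,0,0,0,0],[0,0.008,0,0,0,0],[0,0.0103,0,0,0,0],[0,0.0103,0,0,0,0],[0,0.0103,0,0,0,0],[0,0.0103,0,0,0,0]]]'
python3 -c "
from h import *
for i in range(2): s=r.get_state();print(s['tool_pos'],s['contact_force'],togo([.608,.1813,.0215]));snapshot('side')"
```

```text
clock: 11.12
tool_pos: [0.6077, 0.1811, 0.0215]
eef_rot: [-0.5, 0.5, -0.5, 0.5]
contact_force: [0.6, -0.4, 0.4]
opening: 0.673
[0.6077 0.1811 0.0215] [ 0.6076 -0.3729  0.3877] [-0.0002  0.      0.0003]
[0.6077 0.1811 0.0215] [ 0.7245 -0.2348  0.2517] [-0.0002  0.      0.0003]
```

```bash
python3 -m handwheel '[[[0,0.0006,0,0,0,0],[0,0.0006,0,0,0,0],[0,0.0006,0,0,0,0],[0,0.0006,0,0,0,0]]]'
```

```text
clock: 11.55
tool_pos: [0.6077, 0.181, 0.0215]
eef_rot: [-0.5, 0.5, -0.5, 0.5]
contact_force: [-1.8, -1.1, 5.1]
opening: 0.668
```

```bash
python3 -m handwheel '[[[0,0,0,0,0,0],[0,0,0,0,0,0],[0,0,0,0,0,0],[0,0,0,0,0,0],[0,-0.01,0,0,0,0],[0,-0.03,0,0,0,0],[0,-0.06,0,0,0,0],[0,-0.07,0,0,0,0]]]' 1 20
python3 -m handwheel '[[[0.015,0,-0.01,0,0,0],[0.045,0,-0.03,0,0,0],[0.075,0,-0.05,0,0,0],[0.105,0,-0.07,0,0,0],[0.135,0,-0.09,0,0,0],[0.165,0,-0.11,0,0,0],[0.195,0,-0.13,0,0,0],[0.22,0,-0.15,0,0,0],[0.245,0,-0.167,0,0,0],[0.257,0,-0.1755,0,0,0],[0.257,0.02,-0.1755,0,0,0],[0.257,0.04,-0.1755,0,0,0]]]'
python3 - <<'E'
from h import *
ims={n:snapshot(n) for n in("top","side")}
for i in range(3): snapshot("top")
s=r.get_state();print(s["tool_pos"],s["opening"],togo([.4323,-.0762,.0035]))
a=ims["top"][120:280,150:330];b=ims["side"][140:300,170:350]
cv2.imwrite("pics/v4.png",cv2.resize(np.hstack([a,b])[:,:,::-1],None,fx=2.2,fy=2.2))
E
```

```text
clock: 12.22
tool_pos: [0.61, 0.1816, 0.095]
eef_rot: [-0.498, 0.499, -0.501, 0.501]
contact_force: [0.8, 1.0, 1.0]
opening: 1.001
clock: 13.22
tool_pos: [0.4328, -0.0775, 0.052]
eef_rot: [0.499, -0.5, 0.502, -0.499]
contact_force: [1.1, 1.0, -0.7]
opening: 1.003
[ 0.4326 -0.0757  0.0519] 0.9982245930307613 [ 0.0005  0.0484 -0.0003]
```

View pics/v4.png

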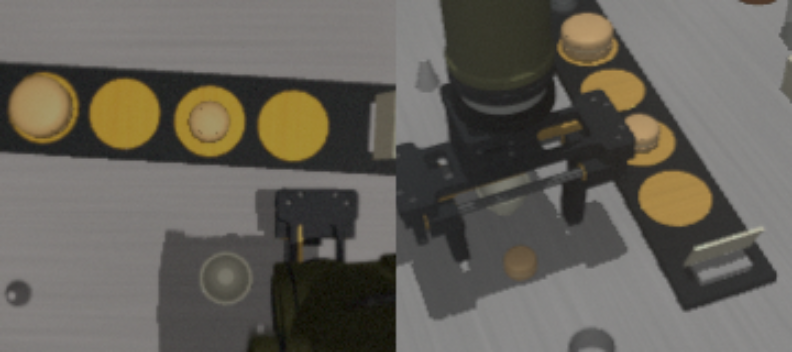

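Large on pad1 and small on pad3, and the ramekin is untouched. Now the mini.

```bash
python3 -m handwheel '[[[0,0.02,0,0,0,0],[0,0.035,0,0,0,0],[0,0.044,0,0,0,0],[0,0.048,0,0,0,0],[0,0.048,0,0,0,0],[0,0.048,0,0,0,0],[0,0.048,0,0,0,0]]]'
python3 -m handwheel '[[[0,0,0,0,0,0],[0,0,0,0,0,0],[0,0,0,0,0,0],[0,0,0,0,0,0],[0,0,0,0,0,0],[0,0,0,0,0,0],[0,0,0,0,0,0],[0,0,0,0,0,0]]]' -1 20
python3 -c "
from h import *
for i in range(2): s=r.get_state();print(s['tool_pos'],s['opening'],togo([.5915,-.0663,.045]));snapshot('top')"
```

```text
clock: 14.05
tool_pos: [0.419, -0.0783, 0.0117]
eef_rot: [0.515, -0.508, 0.488, -0.488]
contact_force: [-0.1, -0.2, -0.3]
opening: 0.996
clock: 14.72
tool_pos: [0.4179, -0.0779, 0.0109]
eef_rot: [0.515, -0.51, 0.487, -0.487]
contact_force: [0.0, 0.0, 0.5]
opening: 0.418
[ 0.4179 -0.0779  0.0109] 0.41768097343761973 [-0.0104 -0.0429  0.1717]
[ 0.4179 -0.0779  0.0109] 0.3745016987512073 [-0.0104 -0.0429  0.1717]
```

The arm stopped short of the pose (reach or joint limit). Reopening and lifting.

```bash
python3 -m handwheel '[[[0,0,0,0,0,0],[0,0,0,0,0,0],[0,0,0,0,0,0],[0,0,0,0,0,0],[0,0,0,0,0,0],[0,-0.02,0,0,0,0],[0,-0.05,0,0,0,0],[0,-0.06,0,0,0,0],[0,-0.06,0,0,0,0]]]' 1 20
python3 - <<'E'
from h import *
s=r.get_state();print(s["q"],s["tool_pos"],R.from_quat(s["eef_rot"]).as_matrix())
ims={n:snapshot(n) for n in("top","side")}
for c,a in blobs(ims["side"]):
    if 200<c[0]<260 and 230<c[1]<290: print(c,a[:4],ray("side",c,.0095))
for i in range(2):snapshot("top")
s=r.get_state();print(s["q"],s["tool_pos"])
b=ims["side"][140:300,170:350]
cv2.imwrite("pics/v5.png",cv2.resize(b[:,:,::-1],None,fx=3,fy=3))
E
```

```text
clock: 15.57
tool_pos: [0.4221, -0.0777, 0.0728]
eef_rot: [0.514, -0.509, 0.488, -0.488]
contact_force: [0.0, -0.9, -0.4]
opening: 0.985
[ 0.3297  0.8188 -0.4239  2.219   1.0191  0.3678 -0.9677] [ 0.4221 -0.0777  0.0728] [[ 0.0044 -0.047   0.9989]
 [-1.     -0.005   0.0041]
 [ 0.0048 -0.9989 -0.047 ]]
[218.9848 261.6465] [212 254  15  16] [ 0.4171 -0.0764  0.0095]
[ 0.3257  0.8242 -0.4184  2.2201  1.0227  0.3653 -0.9703] [ 0.4205 -0.0777  0.0701]
```

View pics/v5.png

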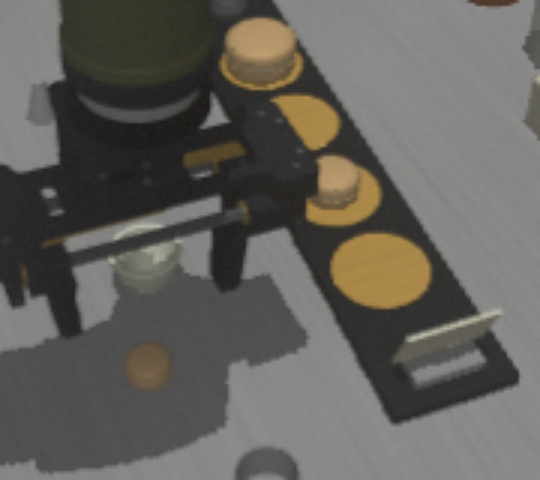

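The mini was nudged to about (0.417,-0.076). It is still upright, but too close in for a vertical tool. I'll cage it loosely with the jaws, slide it outward to where a vertical grasp works, then regrasp.

```bash
python3 -m handwheel '[[[-0.001,0.02,0,0,0,0],[-0.001,0.04,0,0,0,0],[-0.001,0.055,0,0,0,0],[-0.001,0.06,0,0,0,0],[-0.001,0.06,0,0,0,0],[-0.001,0.06,0,0,0,0],[-0.001,0.06,0,0,0,0]]]'
python3 - <<'E'
from h import *
for i in range(2):snapshot("top")
s=r.get_state();print(s["q"],s["tool_pos"],R.from_quat(s["eef_rot"]).as_matrix(),togo([.418,-.0765,.01]))
E
```

```text
clock: 16.35
tool_pos: [0.4177, -0.0768, 0.0107]
eef_rot: [0.515, -0.51, 0.487, -0.487]
contact_force: [0.1, 0.0, -0.9]
opening: 1.002
[ 0.1368  0.9329 -0.1125  2.2467  1.4205  0.1    -1.35  ] [ 0.4181 -0.077   0.0111] [[ 0.005  -0.0502  0.9987]
 [-1.     -0.0052  0.0047]
 [ 0.0049 -0.9987 -0.0503]] [-0.0005  0.0011  0.    ]
```

```bash
python3 -m handwheel '[[[0,0,0,0,0,0],[0,0,0,0,0,0],[0,0,0,0,0,0],[0,0,0,0,0,0],[0,0,0,0,0,0]]]' -0.18 5
python3 -m handwheel '[[[0,0,0.006,0,0,0],[0,-0.001,0.013,0,0,0],[0,-0.001,0.021,0.004,0,0],[0,-0.001,0.029,0.008,0,0.001],[0,-0.001,0.037,0.012,0,0.0015],[0,-0.001,0.045,0.016,0,0.0015],[0,0,0.053,0.016,0,0.0015],[0,0,0.057,0.016,0,0.0015],[0,0,0.057,0.016,0,0.0015],[0,0,0.057,0.016,0,0.0015]]]'
python3 - <<'E'
from h import *
ims={n:snapshot(n) for n in("top","side")}
for i in range(2):snapshot("top")
s=r.get_state();print(s["q"],s["tool_pos"],s["opening"],R.from_quat(s["eef_rot"]).as_matrix())
for c,a in blobs(ims["side"],30): 
    if 190<c[0]<270 and 230<c[1]<290: print(c,a[:4],ray("side",c,.0095))
b=ims["side"][200:300,170:350]
cv2.imwrite("pics/v6.png",cv2.resize(b[:,:,::-1],None,fx=3,fy=3))
E
```

```text
clock: 16.87
tool_pos: [0.418, -0.077, 0.011]
eef_rot: [0.515, -0.51, 0.487, -0.487]
contact_force: [0.8, -0.6, -0.4]
opening: 0.645
clock: 17.7
tool_pos: [0.4748, -0.0766, 0.0079]
eef_rot: [0.501, -0.499, 0.499, -0.501]
contact_force: [0.1, -0.5, -0.2]
opening: 0.413
[ 0.2242  0.948  -0.2619  2.125   1.1914  0.2293 -1.1076] [ 0.4744 -0.0766  0.008 ] 0.4124867283179901 [[ 0.0058 -0.0011  1.    ]
 [-1.     -0.0008  0.0058]
 [ 0.0007 -1.     -0.0011]]
[245.1622 251.8919] [238 245  15  15] [ 0.4727 -0.0744  0.0095]
```

View pics/v6.png

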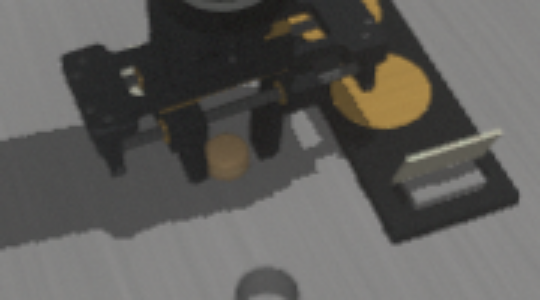

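The mini is upright between the fingers at (225,155) in the crop, and the tool is vertical. Lowering and gripping.

```bash
python3 -m handwheel '[[[-0.001,0.002,0,0,0,0],[-0.001,0.004,0,0,0,0],[-0.001,0.004,0,0,0,0],[-0.001,0.004,0,0,0,0]]]'
python3 -m handwheel '[[[0,0,0,0,0,0],[0,0,0,0,0,0],[0,0,0,0,0,0],[0,0,0,0,0,0],[0,0,0,0,0,0],[0,0,0,0,0,0]]]' -1 20
python3 - <<'E'
from h import *
for i in range(2):snapshot("top")
s=r.get_state();print(s["opening"],s["tool_pos"],togo([.5915,-.0663,.045]))
E
```

```text
clock: 18.23
tool_pos: [0.4746, -0.0755, 0.0038]
eef_rot: [0.502, -0.499, 0.498, -0.501]
contact_force: [0.3, 0.7, -0.1]
opening: 0.409
clock: 18.73
tool_pos: [0.4748, -0.0757, 0.004]
eef_rot: [0.502, -0.499, 0.499, -0.501]
contact_force: [0.2, -1.1, -1.1]
opening: 0.336
0.33488529730127725 [ 0.4748 -0.0756  0.004 ] [-0.0087 -0.0411  0.1167]
```

```bash
python3 -m handwheel '[[[0,-0.01,0,0,0,0],[0,-0.03,0,0,0,0],[0,-0.05,0,0,0,0],[-0.001,-0.06,0.015,0,0,0],[-0.003,-0.06,0.04,0,0,0],[-0.005,-0.06,0.065,0,0,0],[-0.007,-0.06,0.09,0,0,0],[-0.008,-0.055,0.108,0,0,0],[-0.0087,-0.045,0.1167,0,0,0],[-0.0087,-0.03,0.1167,0,0,0],[-0.0087,-0.025,0.1167,0,0,0],[-0.0087,-0.025,0.1167,0,0,0]]]'
python3 - <<'E'
from h import *
im=snapshot("side")
for i in range(3):snapshot("top")
s=r.get_state();print(s["opening"],s["tool_pos"],togo([.5915,-.0663,.019]),proj("side",[.5915,-.0663,s["tool_pos"][2]+.0055]))
cv2.imwrite("pics/v7.png",cv2.resize(im[180:270,240:340,::-1],None,fx=4,fy=4))
for c,a in blobs(im,20): 
    if 265<c[0]<325 and 190<c[1]<250: print(c,a[:4])
E
```

```text
clock: 19.83
tool_pos: [0.589, -0.0666, 0.0269]
eef_rot: [0.503, -0.5, 0.497, -0.5]
contact_force: [0.5, -0.6, -0.8]
opening: 0.332
0.3303358175945315 [ 0.5913 -0.0663  0.0294] [-0.      0.0104  0.0002] [297.234  222.9536]
[291.7 204.2] [282 202  16   5]
[297.7794 231.4393] [280 217  34  26]
```

View pics/v7.png

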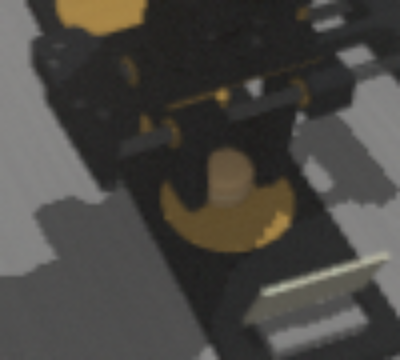

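Mini at side pixel (297.5,223.7), expected (297.2,223.0), so it is centred. Lowering.

```bash
python3 -m handwheel '[[[0,0.003,0,0,0,0],[0,0.006,0,0,0,0],[0,0.009,0,0,0,0],[0,0.0105,0,0,0,0],[0,0.0105,0,0,0,0],[0,0.0105,0,0,0,0],[0,0.0105,0,0,0,0]]]'
python3 -c "
from h import *
for i in range(2): snapshot('top')
s=r.get_state();print(s['tool_pos'],s['contact_force'])"
```

```text
clock: 20.62
tool_pos: [0.5914, -0.0664, 0.0189]
eef_rot: [0.502, -0.499, 0.499, -0.501]
contact_force: [-2.2, 0.1, 5.9]
opening: 0.331
[ 0.5913 -0.0664  0.0189] [-1.9138 -0.7541  5.4952]
```

```bash
python3 -m handwheel '[[[0,0,0,0,0,0],[0,0,0,0,0,0],[0,0,0,0,0,0],[0,0,0,0,0,0],[0,0,0,0,0,0],[0,-0.01,0,0,0,0],[0,-0.03,0,0,0,0],[0,-0.06,0,0,0,0],[0,-0.08,0,0,0,0],[0,-0.08,0,0,0,0]]]' 1 20
python3 -m handwheel '[[[0.015,0,-0.01,0,0,0],[0.04,0,-0.03,0,0,0],[0.065,0,-0.05,0,0,0],[0.09,0,-0.07,0,0,0],[0.115,0,-0.09,0,0,0],[0.14,0,-0.11,0,0,0],[0.165,0,-0.13,0,0,0],[0.19,0,-0.15,0,0,0],[0.215,0,-0.17,0,0,0],[0.233,0,-0.187,0,0,0],[0.235,0,-0.188,0,0,0],[0.235,0,-0.188,0,0,0]]]'
python3 - <<'E'
from h import *
ims={n:snapshot(n) for n in("top","side")}
for i in range(3):snapshot("top")
s=r.get_state();print(s["q"],s["opening"],s["tool_pos"],R.from_quat(s["eef_rot"]).as_matrix(),togo([.403,-.301,.006]))
for n in ims:
  for c,a in blobs(ims[n],150,(5,60,40),(21 if 0 else 32,255,255)):
    p=ray(n,c,.0135)
    if .35<p[0]<.65 and -.4<p[1]<.25: print(n,c,a[:5],p)
cv2.imwrite("pics/v8.png",cv2.resize(ims["side"][140:384,170:350,::-1],None,fx=2.4,fy=2.4))
E
```

```text
clock: 21.55
tool_pos: [0.5943, -0.0655, 0.103]
eef_rot: [-0.5, 0.497, -0.5, 0.503]
contact_force: [1.0, 0.7, 0.3]
opening: 0.999
clock: 22.55
tool_pos: [0.4031, -0.3038, 0.0984]
eef_rot: [0.501, -0.5, 0.499, -0.5]
contact_force: [-0.2, 0.8, -0.4]
opening: 0.998
[ 0.9132  0.8337 -0.6128  2.0249  0.8994  0.5746 -0.3329] 1.0015718911923388 [ 0.4061 -0.3009  0.0988] [[ 0.008   0.0005  1.    ]
 [-1.      0.0002  0.008 ]
 [-0.0002 -1.      0.0005]] [ 0.0001  0.0928 -0.0031]
top [169.3044 168.584 ] [153 152  34  34 887] [0.6084 0.1809 0.0135]
top [206.231  171.1808] [190 155  34  34 896] [0.6031 0.1    0.0135]
top [244.818  174.5738] [228 158  34  34 901] [0.5961 0.0162 0.0135]
top [282.7132 176.7187] [266 160  34  34 903] [ 0.592  -0.0659  0.0135]
top [390.5516 264.4637] [379 253  25  24 455] [ 0.4025 -0.3021  0.0135]
side [258.5497 370.0712] [243 355  32  29 815] [ 0.4038 -0.2994  0.0135]
```

View pics/v8.png

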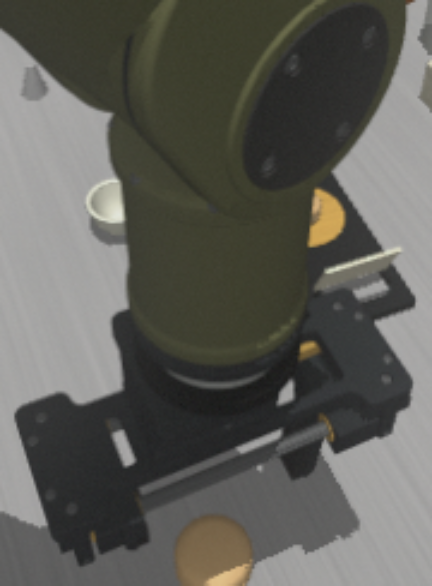

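The medium macaron is still in place at (213,555) in the crop, under the gripper. Descending.

```bash
python3 -m handwheel '[[[0,0.02,-0.003,0,0,0],[0,0.045,-0.003,0,0,0],[0,0.07,-0.003,0,0,0],[0,0.085,-0.003,0,0,0],[0,0.0925,-0.003,0,0,0],[0,0.0925,-0.003,0,0,0],[0,0.0925,-0.003,0,0,0],[0,0.0925,-0.003,0,0,0]]]'
python3 -c "
from h import *
for i in range(2): snapshot('top')
s=r.get_state();print(s['tool_pos'],s['contact_force'],R.from_quat(s['eef_rot']).as_matrix(),togo([.403,-.301,.006]))"
```

```text
clock: 23.47
tool_pos: [0.4025, -0.3023, 0.0069]
eef_rot: [0.502, -0.498, 0.499, -0.501]
contact_force: [0.2, 0.2, 0.3]
opening: 1.0
[ 0.4024 -0.3026  0.0071] [0.247  0.5052 0.3575] [[ 0.0053  0.0011  1.    ]
 [-1.     -0.0013  0.0053]
 [ 0.0013 -1.      0.001 ]] [-0.0016  0.0011  0.0006]
```

```bash
python3 -m handwheel '[[[-0.0015,0.001,0,0,0,0],[-0.0015,0.001,0,0,0,0],[-0.0015,0.001,0,0,0,0],[-0.0015,0.001,0,0,0,0],[-0.0015,0.001,0,0,0,0],[-0.0015,0.001,0,0,0,0],[-0.0015,0.001,0,0,0,0],[-0.0015,0.001,0,0,0,0]]]' -1 20
python3 -c "
from h import *
for i in range(2): snapshot('top')
s=r.get_state();print(s['tool_pos'],s['opening'],togo([.6026,.0998,.07]))"
```

```text
clock: 24.23
tool_pos: [0.4018, -0.3009, 0.0051]
eef_rot: [0.502, -0.499, 0.499, -0.501]
contact_force: [0.7, -1.1, 1.0]
opening: 0.558
[ 0.4018 -0.3009  0.0051] 0.5562402247095749 [-0.3995 -0.0652  0.2029]
```

```bash
python3 -m handwheel '[[[0,-0.01,0,0,0,0],[0,-0.03,0,0,0,0],[0,-0.06,0,0,0,0],[0,-0.085,0,0,0,0],[-0.013,-0.095,0.007,0,0,0],[-0.035,-0.095,0.018,0,0,0],[-0.06,-0.095,0.03,0,0,0],[-0.09,-0.095,0.046,0,0,0],[-0.12,-0.095,0.061,0,0,0],[-0.15,-0.095,0.076,0,0,0],[-0.18,-0.095,0.091,0,0,0],[-0.21,-0.095,0.107,0,0,0]]]'
python3 -m handwheel '[[[-0.03,0,0.015,0,0,0],[-0.06,0,0.03,0,0,0],[-0.09,0,0.046,0,0,0],[-0.12,0,0.061,0,0,0],[-0.15,0,0.076,0,0,0],[-0.173,0,0.088,0,0,0],[-0.185,0,0.094,0,0,0],[-0.1895,0.015,0.096,0,0,0],[-0.1895,0.03,0.096,0,0,0],[-0.1895,0.045,0.096,0,0,0],[-0.1895,0.05,0.096,0,0,0],[-0.1895,0.05,0.096,0,0,0]]]'
python3 - <<'E'
from h import *
for i in range(3): snapshot("top")
s=r.get_state();print(s["opening"],s["tool_pos"],R.from_quat(s["eef_rot"]).as_matrix(),togo([.6026,.0998,.0205]))
E
```

```text
clock: 25.33
tool_pos: [0.5077, -0.0876, 0.0994]
eef_rot: [0.502, -0.499, 0.498, -0.501]
contact_force: [0.7, -0.4, -0.6]
opening: 0.56
clock: 26.33
tool_pos: [0.6005, 0.0974, 0.0473]
eef_rot: [0.503, -0.499, 0.498, -0.499]
contact_force: [0.0, 1.0, -0.5]
opening: 0.559
0.5582990937475705 [0.6026 0.0992 0.05  ] [[ 0.0046 -0.0003  1.    ]
 [-1.     -0.0007  0.0046]
 [ 0.0007 -1.     -0.0004]] [-0.0006  0.0295 -0.    ]
```

```bash
python3 -m handwheel '[[[-0.0006,0.008,0,0,0,0],[-0.0006,0.016,0,0,0,0],[-0.0006,0.023,0,0,0,0],[-0.0006,0.027,0,0,0,0],[-0.0006,0.0295,0,0,0,0],[-0.0006,0.0298,0,0,0,0],[-0.0006,0.0298,0,0,0,0],[-0.0006,0.0298,0,0,0,0]]]'
python3 -c "
from h import *
for i in range(2): snapshot('top')
s=r.get_state();print(s['tool_pos'],s['contact_force'])"
```

```text
clock: 27.15
tool_pos: [0.602, 0.1001, 0.0202]
eef_rot: [0.502, -0.499, 0.499, -0.501]
contact_force: [-2.4, -1.4, 4.5]
opening: 0.565
[0.602  0.1001 0.0202] [-2.2301 -0.6878  5.4006]
```

Contact felt (about 5 N). Release, lift, and clear the view.

```bash
python3 -m handwheel '[[[0,0,0,0,0,0],[0,0,0,0,0,0],[0,0,0,0,0,0],[0,0,0,0,0,0],[0,0,0,0,0,0],[0,-0.01,0,0,0,0],[0,-0.03,0,0,0,0],[0,-0.06,0,0,0,0],[0,-0.09,0,0,0,0],[0,-0.12,0,0,0,0],[0,-0.15,0,0,0,0],[0,-0.15,0,0,0,0]]]' 1 20
python3 -m handwheel '[[[-0.03,0,-0.015,0,0,0],[-0.06,0,-0.03,0,0,0],[-0.1,0,-0.05,0,0,0],[-0.14,0,-0.07,0,0,0],[-0.18,0,-0.09,0,0,0],[-0.22,0,-0.11,0,0,0],[-0.26,0,-0.13,0,0,0],[-0.3,0,-0.15,0,0,0],[-0.32,0,-0.16,0,0,0],[-0.33,0,-0.16,0,0,0],[-0.33,0,-0.16,0,0,0],[-0.33,0,-0.16,0,0,0]]]'
python3 - <<'E'
from h import *
ims={n:snapshot(n) for n in("top","side")}
print(r.get_state()["tool_pos"])
H={"large":.031,"medium":.027,"small":.023,"mini":.019};P={"large":(.608,.1808),"medium":(.6026,.0998),"small":(.5955,.0158),"mini":(.5915,-.0663)}
for n in ims:
  hsv=cv2.cvtColor(ims[n],cv2.COLOR_RGB2HSV);m=cv2.inRange(hsv,np.array((5,50,40)),np.array((32,145,255)))
  k,l,s,ce=cv2.connectedComponentsWithStats(m)
  for t in H:
    z=.015+H[t]/2;u=proj(n,[*P[t],z]);j=[i for i in range(1,k) if s[i][4]>40];i=min(j,key=lambda i:np.hypot(*(ce[i]-u)))
    print(n,t,ray(n,ce[i],z)[:2]-P[t],s[i])
  b=boxes_of("ramekin",n);print([(x["bbox"],x["confidence"]) for x in b][:1])
a=ims["top"][130:280,90:350];b=ims["side"][140:290,150:410]
cv2.imwrite("pics/v9.png",cv2.resize(np.vstack([a,b])[:,:,::-1],None,fx=2,fy=2))
E
```

```text
clock: 28.25
tool_pos: [0.6058, 0.1025, 0.1767]
eef_rot: [-0.498, 0.497, -0.5, 0.505]
contact_force: [1.0, 0.0, 0.8]
opening: 0.998
clock: 29.25
tool_pos: [0.4408, 0.4295, 0.1699]
eef_rot: [0.502, -0.498, 0.499, -0.501]
contact_force: [0.1, -1.0, 0.2]
opening: 1.001
[0.4422 0.4273 0.1696]
top large [0.0003 0.0014] [153 152  30  31 660]
top medium [-0.0007 -0.0008] [195 160  23  23 422]
top small [-0.0013  0.0003] [236 166  18  19 260]
top mini [-0.0006  0.0008] [276 170  14  14 143]
[([240.0, 238.1, 266.6, 261.4], 0.82)]
side large [-0.0076 -0.0512] [ 243  145   41   46 1117]
side medium [-0.0012  0.032 ] [ 243  145   41   46 1117]
side small [-0.0055 -0.0093] [265 191  33  25 593]
side mini [-0.005 -0.007] [280 217  34  26 674]
[([206.6, 213.4, 228.5, 236.8], 0.63)]
```

View pics/v9.png

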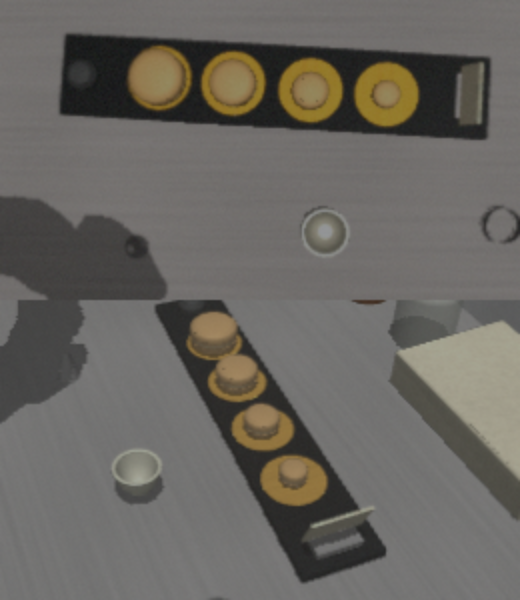

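All four stand flat, centred to about 1.5 mm in the top view and in size order; the ramekin hasn't moved. Handing in.

```bash
python3 -c "
from plant import job
print(job.finish_job())"
```

```text
the job is handed in; nothing more can be done
None
```

The macaron display is laid out and the job is handed in, at about 29 s on the robot's clock. From the price card holder outward, the order is mini (pad4), small (pad3), medium (pad2) and large (pad1).

- **Placing:** Each macaron was lowered until the wrist felt about 5 N of contact, then released.
- **Centring:** In the last top picture all four are within about 1.5 mm of their card centres. Both views show them flat and right way up.
- **Ramekin:** It is where it started, to within the picture's precision.
- **Robot:** The gripper was left about 0.17 m above the table, touching nothing.

**What went wrong:** My first reach for the mini was too close to the base for a vertical tool, and a finger pushed it about 15 mm along the table. I slid it outward between the loose fingers, still upright, then gripped and placed it normally.

**Check that failed:** The numeric centring check from the side camera was unusable because the colour mask merged macarons and cards. I judged that view by eye only.

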